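# Fold down the ratcheted sleeve board

## Task

Fold the wooden sleeve board down for storage: press the thumb pad of its ratchet pawl all the way down so that the hook stays clear of the teeth, then push the raised board down until it lies fully on its rest block, and come away from it. Only press and push with the fingertips: do not raise the board or force it past the engaged pawl, and leave the scoop, the peg box and the tray of hooks where they are.

Things in the scene. Friction and masses are not known exactly. Their poses are not given: they have to be found in the camera images.
- stand: the sleeve board's fixed wooden stand, a plank 590 x 110 x 18 mm screwed to the shelf. Origin on the shelf under the plank's middle; its x axis runs along the plank from the pawl end to the rest end, y across, z up. The board's hinge is at x = -85 mm, z = 105 mm between two wooden cheeks 120 mm tall (60 mm over their outsides); the dark pawl sticks out behind the hinge (towards -x); a rest block, top at z = 99 mm, stands at x = 225 mm
- hinge (a point): centre of the board's hinge axis, 105 mm above the shelf; the axis is level, along the stand's y. Its frame is parallel to the stand's
- push_spot (a point): point on the top face of the board, on its centre line, 330 mm from the hinge axis along the board and 14 mm above the plane through the axis; a good place to push. The wooden board is 20 mm thick, 110 mm wide, runs from 30 mm to 445 mm from the hinge (round nose) and rises from the hinge towards the stand's +x. Its x axis points along the board to the nose, z out of its top face
- board (a joint): angle of the board above level, rad: 0 = fully down on the rest block (hard stop), about 0.53 at the start. A stiff hinge (2.4 N m of friction): it stays where it is left and needs about 2.5 to 6 N at push_spot once the pawl is free. A steel quadrant behind the hinge has teeth 0.2 rad apart; the engaged pawl stops the board at 0.49 rad on the way down (a hard push bends this by a few hundredths)
- thumb_pad (a point): middle of the top face of the pawl's flat steel thumb pad, 34 mm along the stand's x, 44 mm across, 70 mm above the shelf at the start, 160 mm behind the hinge. Press it straight down
- pawl (a joint): angle of the pawl, rad: 0 = hook engaged in the teeth, 0.32 = thumb pad pressed fully down (hard stop); from about 0.2 the hook is clear of the teeth. The pivot lies 85 mm from the pad's middle towards the stand's +x and 30 mm lower, so pressing home moves the pad 25 mm down and 13 mm outwards (stand's -x). The pivot is stiff (about 3 N at the pad) and has no spring: the pawl stays where it is put
- scoop_mid (a point): middle of a loose grey plastic laundry scoop, 85 x 70 mm and 50 mm tall with a handle of 95 mm towards its -x. Bystander
- peg_box_mid (a point): middle of a clear plastic peg box, 120 x 180 mm, 93 mm tall, flap shut. Bystander
- hook_tray_mid (a point): middle of a silver aluminium tray of metal hooks, 130 x 200 mm, 25 mm tall. Bystander

How it is judged:
On the way, in this order (a step that is already met when the one before it is completed fails the run):
1. the pawl is pressed free while the board is still raised (value of joint pawl above 0.22 rad and value of joint board above 0.4 rad), for 0.1 s.
2. the board is pushed down onto its rest (value of joint board below 0.03 rad), for 0.2 s.
At the end, for the whole second after the job is handed in: The board lies still within 0.03 rad of fully down, the pawl is still clear of the teeth (above 0.2 rad), and scoop, peg box and tray are within 30 mm of where they stood (value of joint board below 0.03 rad and velocity of joint board between -0.05 and 0.05 rad/s and value of joint pawl above 0.2 rad and distance of each of scoop_mid, peg_box_mid, hook_tray_mid from where it was at the start of the episode below 0.03 m); the robot touches nothing.
It fails at once if the board is forced down past the engaged pawl (value of joint pawl below 0.14 rad and value of joint board below 0.4 rad).
It fails at once if the board is lifted (value of joint board above 0.62 rad).
It fails at once if the scoop, peg box or tray is disturbed or lifted (distance of any of scoop_mid, peg_box_mid, hook_tray_mid from where it was at the start of the episode above 0.03 m).
It also fails if it takes over 48 s, if anything falls off the work surface, if the arm or the gripper's body presses on something with over 40 N, if the wrist force passes 120 N, or if a joint passes its speed limit or range.

## Robot

A 6-joint arm with a two-finger parallel gripper is mounted at the origin on the work surface. World frame = base frame: x ahead of the robot, y to its left, z up, the work surface at z = 0. Lengths are in m, angles in rad, forces in N, time in s.
With the tool pointing down it reaches from about 0.25 to 0.85 m from the base axis. Payload 12.5 kg.
Tool frame: the origin (TCP) lies midway between the tips of the shut fingers; the grasp point (between the pads) lies r.grasp_offset behind it (r.grasp_offset is the distance from the TCP to the grasp point, in m); z points along the fingers, y is the direction in which the jaws open and shut (so a half turn about z gives the same grasp; the last joint's range is limited). The gripper opens to 93 mm and grips with 3 to 60 N. Pads are 15 mm wide; open, the fingers measure 128 mm over their backs; the gripper's body (75 mm by 188 mm) begins 65 mm behind the grasp point.
Start: joints at [-1.384, 0.351, 1.652, -0, 1.139, -0.085], TCP at [0.148, -0.53, 0.196] pointing down, gripper open.
Joint ranges: [-2.75, 2.75], [-0.79, 2.1], [0.01, 2.65], [-1.57, 4.71], [0.07, 3.14], [-2.87, 2.87]. Speed limits (rad/s): [2.22, 2.22, 2.79, 3.14, 3.14, 3.14].

## Interface

Orientations are given as a unit quaternion [x, y, z, w].
In Python, from cell import r, fingers, planner, optics, job_done, telemetry gives the robot as it stands. Calls block until the motion is done:
- r.goto(position, orientation): joint-space move of the TCP to a pose.
- r.move_l(position, rotation=None, speed=0.15, threshold=None): straight line of the TCP; rotation=None keeps the orientation; speed is the mean speed in m/s. With threshold (N) it stops when the force on the tool has changed by that much, and returns True; else False.
- r.move_j(angles): joint-space move.
- fingers.command_gripper(opening, grip_force=None): finger opening in m; grip_force is the grip in N (None keeps the last); returns when the fingers have stopped.
- r.sleep(seconds).
- planner.inverse_kinematics(position, orientation): joint angles nearest the present ones, or None.
- optics.get_image(name): name is "side" or "top"; returns the picture (480x640x3 uint8, red, green, blue); there is no depth.
- optics.calibration(name): a dict with "fx", "fy", "cx", "cy" (pixels), "R" (3x3) and "t" (3): a world point X has camera coordinates R X + t. Camera axes: x right, y down, z forward; pixel columns grow to the right and rows downward; lengths in m; the calibration is good to about 2 mm. A picture is of the moment at which its call begins. calibration takes no time and is no camera call.
A pose or a line that the arm cannot do raises r.IKError and nothing moves.
- job_done(): hands the job in, once; it reports no verdict.
Readings, each from a call of its own:
- telemetry.current_clock(): time.
- telemetry.current_q(): joint angles.
- telemetry.current_dq(): joint speeds.
- telemetry.current_joint_torque(): joint torques, N m.
- telemetry.current_ee_pos(): TCP position.
- telemetry.current_orientation(): TCP orientation.
- telemetry.current_ft_force(): force on the tool from outside, world axes, zero at the start.
- telemetry.current_wrist_torque(): the same for the moment, N m.
- telemetry.current_finger_gap(): finger opening in m.
Only numpy, scipy, OpenCV 4.12 (cv2) and the standard library are available. Lean on these libraries where they do the work, as an engineer would, in place of code of your own. Each camera call takes 0.05 s, during which the arm holds its last target. There are 200 camera calls.

## Working session

There is one attempt and no reset: what is moved stays moved. The work goes in short steps, each a Python script; the robot and the scene stay as the last script left them, time stands still between calls to the robot, and variables do not carry over. Pictures are saved under pics/ and viewed, about 8 in all and at most 12, crops included, and the job is handed in when it is done.

```bash
mkdir -p pics
python3 - <<'E'
from cell import optics
import cv2
for n in("top","side"):
    cv2.imwrite(f"pics/{n}0.png",optics.get_image(n)[:,:,::-1]); c=optics.calibration(n); print(n,{k:(v.round(4).tolist() if hasattr(v,'round') and hasattr(v,'tolist') else v) for k,v in c.items()})
E
```

```text
top {'fx': 585.3912953511215, 'fy': 585.3912953511215, 'cx': 323.19028002595905, 'cy': 242.84138604312187, 'R': [[0.0208, -0.9998, -0.0008], [-0.9796, -0.0202, -0.1998], [0.1997, 0.0049, -0.9798]], 't': [0.0294, 0.6197, 1.1523]}
side {'fx': 575.8995949273116, 'fy': 575.8995949273116, 'cx': 322.25311411993295, 'cy': 233.258314673442, 'R': [[-0.9045, -0.4262, -0.0167], [-0.2003, 0.4589, -0.8656], [0.3766, -0.7796, -0.5004]], 't': [0.5575, 0.192, 0.94]}
```

View pics/top0.png

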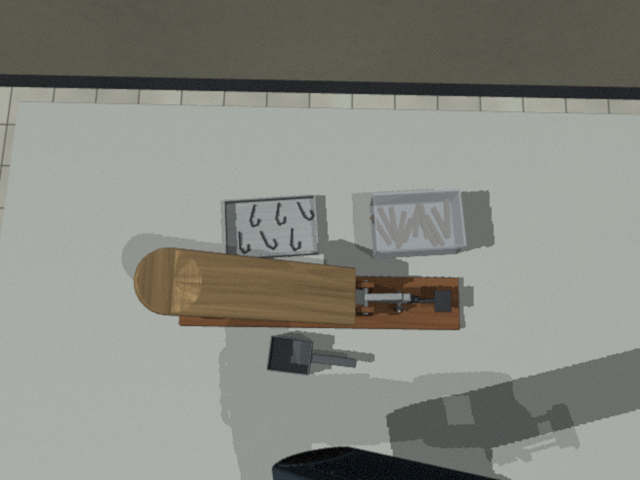

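View pics/side0.png

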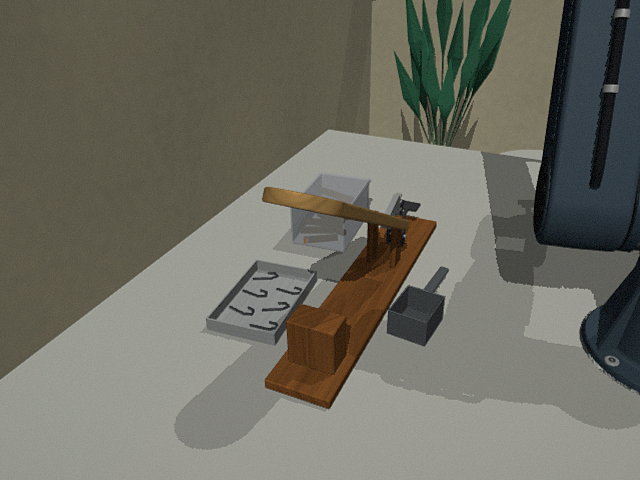

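The top view shows the plank with corners at (460,278), (459,329) and (180,326), the dark thumb pad at about (443,300), and the nose at about (135,280). The scoop is at (290,355), the tray at (272,225) and the peg box at (418,222). The side view agrees: board raised, plank corners at (265,381), (330,407) and (437,222).

```bash
cat > h.py <<'E'
import numpy as np, cv2
from cell import r,fingers,planner,optics,telemetry,job_done
from scipy.spatial.transform import Rotation as Ro
def ray(n,u,v,z):
    c=optics.calibration(n);R=np.array(c["R"]);t=np.array(c["t"])
    d=R.T@[(u-c["cx"])/c["fx"],(v-c["cy"])/c["fy"],1];o=-R.T@t
    return o+d*(z-o[2])/d[2]
def proj(n,X):
    c=optics.calibration(n);p=np.array(c["R"])@X+c["t"]
    return np.array([c["fx"]*p[0]/p[2]+c["cx"],c["fy"]*p[1]/p[2]+c["cy"]])
E
python3 - <<'E'
from h import *
im=cv2.imread("pics/top0.png")
for uv in [(460,278),(459,329),(180,326)]: print("top",ray("top",*uv,.018).round(3))
for uv in [(265,381),(330,407),(437,222)]: print("side",ray("side",*uv,.018).round(3))
m=(im.max(2)<75).astype(np.uint8); m[:270]=0;m[330:]=0;m[:,:430]=0;m[:,470:]=0
m=cv2.morphologyEx(m,cv2.MORPH_OPEN,np.ones((5,5)))
n,l,s,c=cv2.connectedComponentsWithStats(m);print(s,c)
for k in range(1,n): print(ray("top",*c[k],.07).round(4))
cv2.imwrite("pics/crop.png",np.hstack([cv2.resize(im[260:340,340:480],None,fx=4,fy=4,interpolation=2)]))
E
```

```text
top [ 0.558 -0.25   0.018]
top [ 0.45  -0.245  0.018]
top [0.444 0.338 0.018]
side [0.55  0.343 0.018]
side [0.439 0.349 0.018]
side [ 0.447 -0.244  0.018]
[[     0      0    640    480 306651]
 [   430    287     29     25    549]] [[319.28014583 239.39335923]
 [442.30236794 299.06557377]]
[ 0.5064 -0.2011  0.07  ]
```

View pics/crop.png

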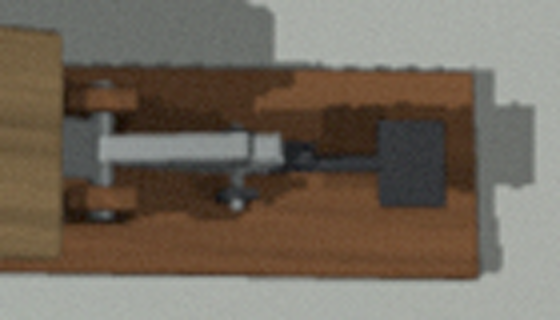

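The plank measured in both views agrees to about 5 mm. That puts the stand centre at (0.499, 0.049) with +x ≈ world +y, and the pad at about (0.504, -0.199). The crop shows the pad spanning roughly (434–451, 290–311) px. Next I press.

```bash
cat >> h.py <<'E'
C=np.array([.499,.049,0]);ex=np.array([-.016,1,0]);ex/=np.linalg.norm(ex);ez=np.array([0,0,1.])
S=lambda x,z:C+x*ex+z*ez
ey=np.cross(ez,ex)
def quats(): # tool y along +-stand y, z down
    return [Ro.from_matrix(np.c_[np.cross(s*ey,-ez),s*ey,-ez]).as_quat() for s in(1,-1)]
def best(p):
    q0=telemetry.current_q();o=[(np.abs(np.array(j)-q0).max(),q) for q in quats() if (j:=planner.inverse_kinematics(p,q)) is not None]
    return min(o,key=lambda a:a[0])[1]
def st(s=""): print(s,telemetry.current_clock(),np.round(telemetry.current_ee_pos(),4),np.round(telemetry.current_ft_force(),1))
E
python3 - <<'E'
from h import *
fingers.command_gripper(0.0,20)
P=np.array([.504,-.199,.0])
q=best(P+ez*.2);print(planner.inverse_kinematics(P+ez*.2,q),r.grasp_offset)
r.goto(P+ez*.2,q);st()
r.move_l(P+ez*.09,speed=.15);st()
print(r.move_l(P+ez*.05,speed=.03,threshold=2));st("contact")
E
```

```text
[-4.61971809e-01  3.32140095e-01  1.66868117e+00 -4.44089210e-16
  1.14077139e+00 -4.77970443e-01] 0.0188
 3.3167 [ 0.5037 -0.1997  0.2   ] [-0.2  0.7  0.4]
 4.2 [ 0.5044 -0.1993  0.0908] [-0.   0.4  1.3]
False
contact 5.6833 [ 0.5041 -0.199   0.0502] [-0.7  0.5 -0.6]
```

Run:
```python
from h import *
a=optics.get_image("top")[:,:,::-1];b=optics.get_image("side")[:,:,::-1]
f=lambda i:cv2.resize(i,(400,400),interpolation=2)
p=proj("side",np.array([.504,-.2,.06])).astype(int);print(p,proj("top",np.array([.504,-.199,.05])))
x,y=p;b=b[max(y-50,0):y+50,x-50:x+50]
cv2.imwrite("pics/c2.png",np.hstack([f(a[240:360,380:500]),f(b)]))
```

```text
[407 209] [439.38653383 301.21681821]
```

View pics/c2.png

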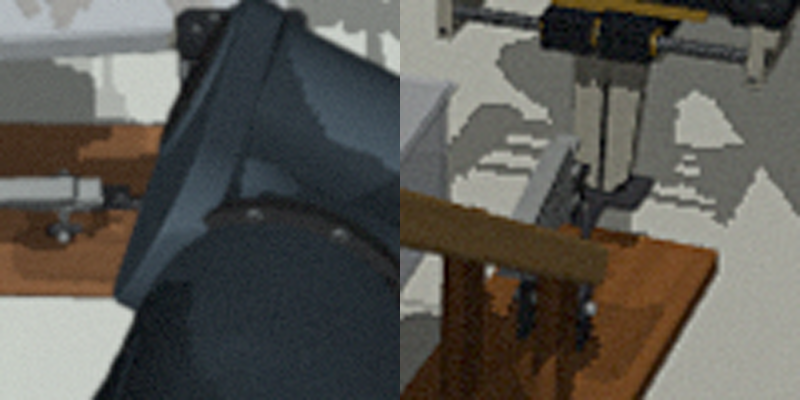

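The side crop shows the shut fingers standing on the pad. The pad has apparently already begun to yield. I'll press on to the stop.

Run:
```python
from h import *
for z,y in [(.047,-.203),(.044,-.206),(.041,-.208),(.038,-.209),(.034,-.210),(.030,-.210)]:
    h=r.move_l([.503,y,z],speed=.03,threshold=20);st(h)
    if h:break
b=optics.get_image("side")[:,:,::-1];x,y=407,209
cv2.imwrite("pics/c3.png",cv2.resize(b[y-50:y+50,x-50:x+50],(500,500),interpolation=2))
```

```text
False 6.1 [ 0.5029 -0.2032  0.0469] [-0.8  0.2 -0. ]
False 6.3917 [ 0.5029 -0.2061  0.0438] [ 0.1 -0.7 -0.1]
False 6.6583 [ 0.5029 -0.2081  0.0408] [0.8 0.5 0.7]
False 6.9167 [ 0.5029 -0.209   0.0378] [ 0.7 -0.8 -0.5]
False 7.2 [ 0.5029 -0.21    0.0338] [-0.4 -0.2  0.7]
False 7.4833 [ 0.5029 -0.21    0.0298] [-0.2  0.1  1.4]
```

View pics/c3.png

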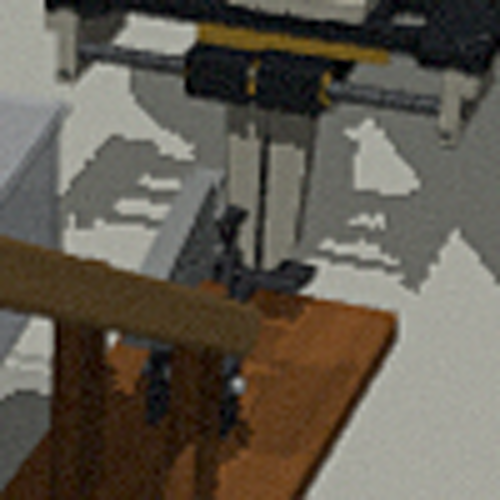

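Run:
```python
from h import *
for X in ([.503,-.21,.03],[.485,-.21,.03],[.521,-.21,.03],[.503,-.199,.07],[.503,-.21,.045]): print(X,proj("side",np.array(X)).round(1))
a=cv2.imread("pics/side0.png")[159:259,357:457]; b=optics.get_image("side")[159:259,357:457,::-1]
cv2.imwrite("pics/c4.png",np.hstack([cv2.resize(i[25:75,25:75],(400,400),interpolation=cv2.INTER_CUBIC) for i in(a,b)]))
```

```text
[0.503, -0.21, 0.03] [408.6 219.3]
[0.485, -0.21, 0.03] [416.4 220.8]
[0.521, -0.21, 0.03] [400.8 217.7]
[0.503, -0.199, 0.07] [408.1 205.3]
[0.503, -0.21, 0.045] [409.  213.3]
```

View pics/c4.png

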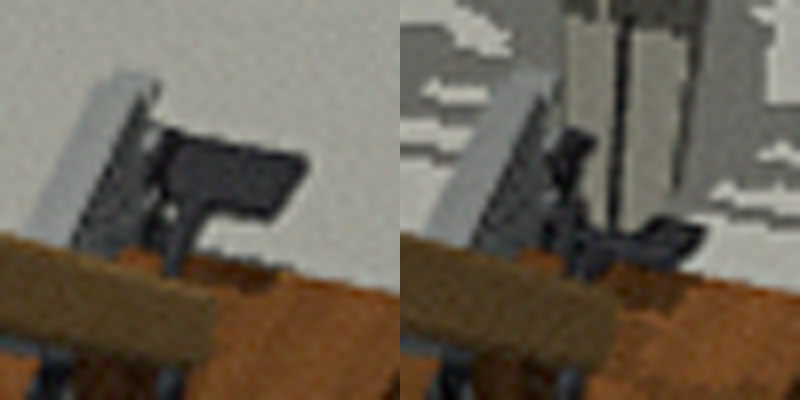

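The crop shows the pad has dropped about 8.7 px, which is roughly 25 mm. However, the tips are now hidden behind the pad and the force is about 0, so they have probably slipped off its outer edge. I'll back out outwards and up, then look at the pad.

Run:
```python
from h import *
p=np.array(telemetry.current_ee_pos())
r.move_l(p-[0,.03,0],speed=.1,threshold=15);st()
p=np.array(telemetry.current_ee_pos());r.move_l([p[0],p[1],.13],speed=.2);st()
b=optics.get_image("side")[:,:,::-1];cv2.imwrite("pics/side5.png",b)
cv2.imwrite("pics/c5.png",cv2.resize(b[159:259,357:457][25:75,25:75],(400,400),interpolation=cv2.INTER_CUBIC))
```

```text
8.0333 [ 0.5027 -0.2404  0.0297] [ 0.1 -0.3 -0.6]
 8.6833 [ 0.5022 -0.2399  0.1291] [ 0.1 -0.2 -0.3]
```

View pics/c5.png

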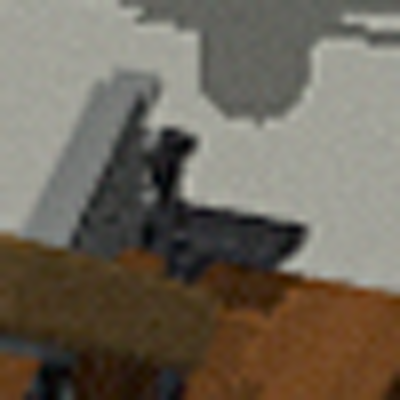

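Run:
```python
from h import *
c=lambda x,y:(382+x/8,184+y/8)
print("before",ray("side",*c(310,155),.07).round(3),ray("side",*c(270,217),.07).round(3))
for z in(.03,.035,.04,.05):print("now",z,ray("side",*c(305,230),z).round(3),ray("side",*c(275,272),z+.01).round(3))
```

```text
before [ 0.481 -0.219  0.07 ] [ 0.48 -0.18  0.07]
now 0.03 [ 0.489 -0.25   0.03 ] [ 0.484 -0.205  0.04 ]
now 0.035 [ 0.486 -0.241  0.035] [ 0.482 -0.196  0.045]
now 0.04 [ 0.484 -0.231  0.04 ] [ 0.479 -0.187  0.05 ]
now 0.05 [ 0.479 -0.213  0.05 ] [ 0.474 -0.169  0.06 ]
```

Rays give the pad now at y from about -0.235 (outer edge, z≈0.038) to -0.19 (inner edge, z≈0.047), which is about full travel. I'll press once more at its centre to check against the stop.

Run:
```python
from h import *
r.move_l([.502,-.21,.08],speed=.15);st()
for z in (.055,.05,.046,.042,.039,.036,.033):
    h=r.move_l([.502,-.21,z],speed=.03,threshold=12);st(h)
    if h: break
im=optics.get_image("side")[:,:,::-1]
r.move_l([.502,-.21,.2],speed=.2);st()
b=optics.get_image("side")[:,:,::-1]
cv2.imwrite("pics/c6.png",np.hstack([cv2.resize(i[184:234,382:432],(400,400),interpolation=cv2.INTER_CUBIC) for i in(im,b)]))
```

```text
9.275 [ 0.5021 -0.2101  0.0799] [-0.  -0.6  0.6]
False 10.2583 [ 0.5021 -0.2101  0.0552] [-0.1  0.9  1. ]
False 10.575 [ 0.5019 -0.2099  0.0498] [ 0.6  0.7 -0.1]
False 10.8583 [ 0.5019 -0.2099  0.0458] [-0.2 -0.4 -0.5]
False 11.1417 [ 0.5019 -0.2099  0.0418] [0.4 1.  0.3]
False 11.3917 [ 0.5019 -0.21    0.0388] [-0.4 -0.4  0.9]
False 11.6417 [ 0.5019 -0.21    0.0358] [ 0.6 -1.2  0.2]
False 11.8917 [ 0.5019 -0.2099  0.0328] [-0.3  0.4 -0. ]
 12.925 [ 0.5015 -0.2097  0.1989] [-0.1 -0.3 -0.7]
```

View pics/c6.png

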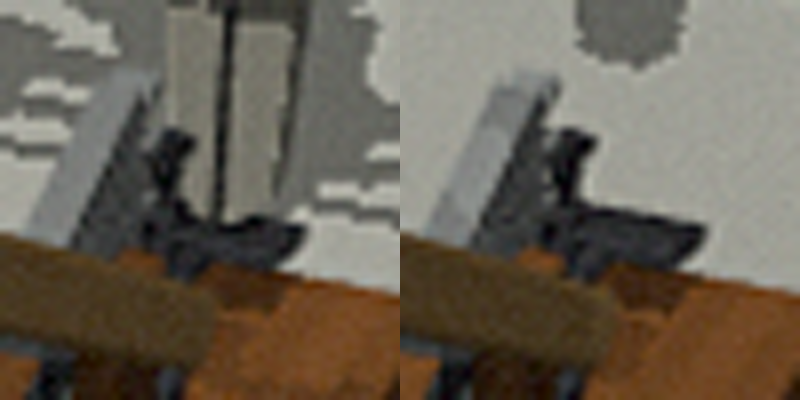

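The left half shows the tips just overlapping the pad's rear edge at about row 225/8. That is about 15 mm higher than the reported TCP, and the force reading stays at noise even while moving the pad. So neither the TCP height nor the force sensor can be trusted blindly. I'll probe further down in small position-limited steps and use joint torques as the second reading.

Run:
```python
from h import *
def tq(s):
    T=[];F=[];
    for _ in range(10): T.append(telemetry.current_joint_torque());F.append(telemetry.current_ft_force());r.sleep(.01)
    print(s,telemetry.current_clock(),np.round(telemetry.current_ee_pos(),4),np.mean(T,0).round(2),np.mean(F,0).round(2))
r.move_l([.502,-.21,.06],speed=.2);tq("free"); t0=np.array(telemetry.current_joint_torque())
r.move_l([.502,-.21,.034],speed=.1);tq("")
for z in (.031,.029,.027,.025):
    h=r.move_l([.502,-.21,z],speed=.03,threshold=12);tq(h)
    if h or np.abs(np.array(telemetry.current_joint_torque())-t0).max()>6: break
im=optics.get_image("side")[:,:,::-1];cv2.imwrite("pics/s7.png",im)
a=cv2.imread("pics/side5.png")
# pad motion: rows of back-right region, dark mask
for i in (cv2.imread("pics/side0.png"),a,im):
    m=(i[195:232,411:424].max(2)<70);ys,xs=np.nonzero(m);print(m.sum(),ys.mean()+195,xs.mean()+411)
```

```text
free 13.9083 [ 0.5027 -0.2103  0.0612] [-2.000e-02 -5.185e+01 -2.200e+01  5.000e-02  4.000e-02 -0.000e+00] [-0.14  0.05  0.12]
 14.4 [ 0.5024 -0.2102  0.0346] [-1.000e-02 -5.312e+01 -2.072e+01  4.000e-02  3.000e-02 -0.000e+00] [-0.01  0.02  0.11]
False 14.7333 [ 0.5021 -0.21    0.0312] [-0.000e+00 -5.402e+01 -2.095e+01  4.000e-02  4.000e-02 -0.000e+00] [ 0.22 -0.03  0.05]
False 15.0667 [ 0.5021 -0.2101  0.0291] [  0.17 -53.61 -20.24   0.08   0.23  -0.  ] [ 0.42 -0.71  0.85]
False 15.4 [ 0.502  -0.2101  0.027 ] [ 5.600e-01 -5.335e+01 -1.977e+01  2.100e-01  3.400e-01 -1.000e-02] [ 0.49 -1.16  0.83]
False 15.7333 [ 0.502  -0.21    0.0249] [  0.71 -53.36 -19.62   0.26   0.34  -0.  ] [ 0.26 -1.56  1.3 ]
81 208.64197530864197 414.0246913580247
78 215.8846153846154 414.15384615384613
75 214.98666666666668 414.61333333333334
```

The sensor works after all: force appears at z≈0.0295, exactly where the first press ended, and it is still low. So the pad is still yielding, and I'll go on down until a stop is felt.

Run:
```python
from h import *
y=-.21
for k in range(12):
    z=.0235-.0015*k; y-=.0005
    h=r.move_l([.502,y,z],speed=.03,threshold=12)
    F=np.mean([(r.sleep(.01),telemetry.current_ft_force())[1] for _ in range(6)],0);print(h,np.round(telemetry.current_ee_pos(),4),F.round(1))
    if h or np.linalg.norm(F)>12: break
im=optics.get_image("side")[:,:,::-1];print(telemetry.current_clock())
r.move_l([.502,y,.12],speed=.25)
b=optics.get_image("side")[:,:,::-1];cv2.imwrite("pics/side8.png",b)
cv2.imwrite("pics/c8.png",np.hstack([cv2.resize(i[184:234,382:432],(400,400),interpolation=cv2.INTER_CUBIC) for i in(im,b)]))
```

```text
False [ 0.5019 -0.2103  0.0234] [ 0.2 -0.1  0.5]
False [ 0.502 -0.211  0.022] [0.3 0.2 1. ]
False [ 0.5021 -0.2113  0.021 ] [-1.4  3.5 10.4]
False [ 0.5023 -0.2116  0.0204] [-4.   7.1 21.4]
17.0333
```

View pics/c8.png

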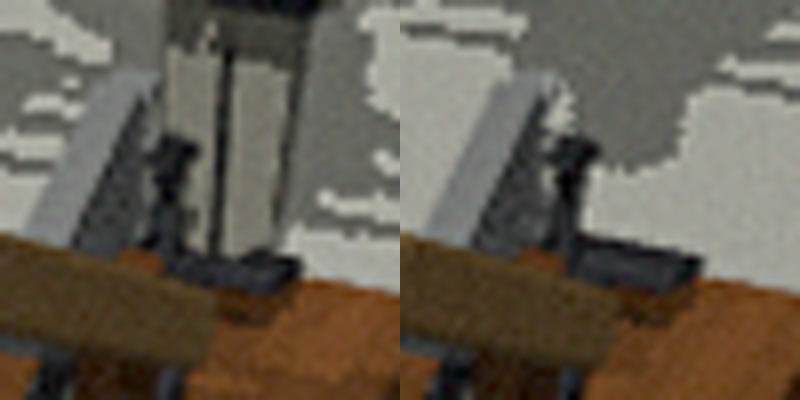

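A firm stop was felt at reported z≈0.0205 (21 N). Contact travel was about 0.046→0.021 = 25 mm, exactly the pawl's full travel, and the image shows the pad a further 4 px lower and staying there. The tip is effectively above the reported TCP, so I'll find the board's contact height by touch and then follow the arc.

```bash
cat >> h.py <<'E'
def spot(th,d=0): return S(-.085+.33*np.cos(th)-.014*np.sin(th), .105+.33*np.sin(th)+.014*np.cos(th)-d)
def F(): return np.mean([(r.sleep(.01),telemetry.current_ft_force())[1] for _ in range(5)],0)
E
python3 - <<'E'
from h import *
p=np.array(telemetry.current_ee_pos());r.move_l([p[0],p[1],.37],speed=.3)
s=spot(.53);q=telemetry.current_orientation()
r.move_l([s[0],s[1],.37],speed=.3);st(s)
r.move_l([s[0],s[1],.31],speed=.12)
while telemetry.current_ee_pos()[2]>.245:
    z=telemetry.current_ee_pos()[2]
    h=r.move_l([s[0],s[1],z-.006],speed=.04,threshold=4);f=F();print(h,round(telemetry.current_ee_pos()[2],4),f.round(1))
    if h or np.linalg.norm(f)>2.2: break
st()
cv2.imwrite("pics/side9.png",optics.get_image("side")[:,:,::-1])
E
```

```text
[0.49591801 0.24162421 0.2839053 ] 20.275 [0.496  0.2408 0.3701] [-0.2  1.1  0.2]
False 0.3049 [ 0.1  0.2 -0.2]
False 0.2988 [-0.2  0.1 -0.1]
False 0.2926 [-0.2 -0.1 -0.2]
False 0.2865 [-0.4  0.3 -0.3]
False 0.2804 [0.1 0.2 0.2]
False 0.2742 [ 0.3 -0.  -0.2]
True 0.2696 [ 0.2 -0.4  0.1]
 23.2 [0.4962 0.2418 0.2696] [ 0.  -0.1 -0.5]
```

View pics/side9.png

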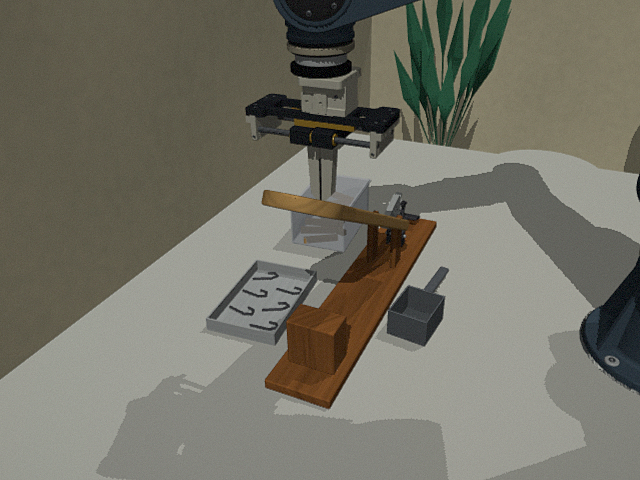

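The fingers stand at the board at about (320,200), the bystanders are in place, and touch came at z=0.2696. Now I push along the arc.

Run:
```python
from h import *
for th in list(np.arange(.48,-.001,-.06))+[0]:
    p=spot(max(th,0),.0145+.006*(1-th/.53)); h=r.move_l(p,speed=.08,threshold=18);f=F();print(round(th,2),h,np.round(telemetry.current_ee_pos(),3),f.round(1))
    if h or np.linalg.norm(f)>22: break
else:
    x,y,z=spot(0,.0205)
    for k in range(1,16):
        h=r.move_l([x,y,z-.002*k],speed=.03,threshold=14);f=F();print(h,np.round(telemetry.current_ee_pos(),4),f.round(1))
        if h or f[2]>14: break
st();cv2.imwrite("pics/side10.png",optics.get_image("side")[:,:,::-1])
```

```text
0.48 False [0.496 0.25  0.255] [ 0.4 -0.2  0.2]
0.42 False [0.495 0.26  0.236] [-0.2 -0.1  0.3]
0.36 False [0.495 0.268 0.218] [-0.1  0.2 -0.1]
0.3 False [0.495 0.275 0.199] [ 0.3 -0.2 -0.1]
0.24 False [0.495 0.281 0.179] [0.1 0.2 0.1]
0.18 False [0.495 0.286 0.159] [ 0.1 -0.   0.6]
0.12 False [0.495 0.29  0.139] [0.  0.  0.5]
0.06 False [0.495 0.292 0.119] [ 0.1 -0.2  0. ]
0.0 False [0.495 0.294 0.098] [ 0.1 -0.1 -0.4]
0 False [0.495 0.294 0.099] [ 0.2 -0.3  0.2]
False [0.4953 0.2941 0.0969] [-0.9 -0.1  5.1]
False [0.4955 0.2941 0.0967] [-7.7 -4.3 24.3]
 28.1333 [0.4955 0.2941 0.0967] [-7.6 -3.7 24.1]
```

View pics/side10.png

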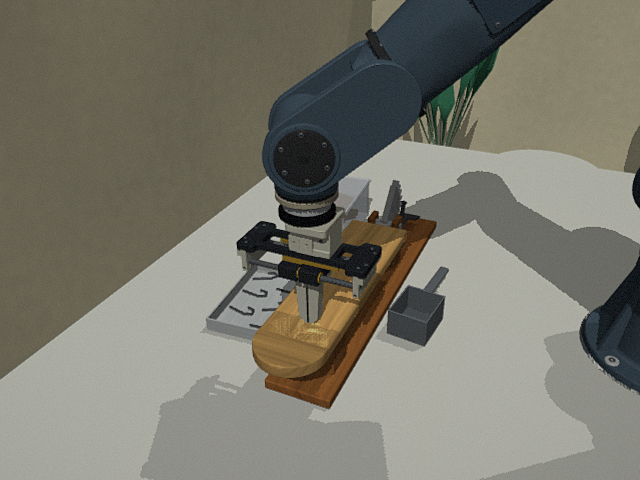

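The board is down flat: the hard stop gave 24 N, its nose is at (290,360), and the pawl is still down. Scoop and tray are unmoved. I'll withdraw and check.

Run:
```python
from h import *
p=np.array(telemetry.current_ee_pos());r.move_l(p+ez*.2,speed=.15)
p=np.array(telemetry.current_ee_pos());r.move_l([.35,-.1,.32],speed=.25);r.sleep(.3);st()
b=optics.get_image("side")[:,:,::-1];t=optics.get_image("top")[:,:,::-1]
cv2.imwrite("pics/c11.png",np.hstack([cv2.resize(i,(400,300),interpolation=cv2.INTER_AREA) for i in(b[60:,0:560],t)]))
# bystander change: pixel difference in side view against the start (scoop, tray)
a=cv2.imread("pics/side0.png")
for n,(x0,x1,y0,y1) in dict(scoop=(385,450,262,348),tray=(203,270,262,345),box=(330,372,175,200)).items():
    sh,_=cv2.phaseCorrelate(*[np.float32(cv2.cvtColor(np.ascontiguousarray(i[y0:y1,x0:x1]),6)) for i in(a,b)]);print(n,np.round(sh,2))
```

```text
31.8167 [ 0.3501 -0.0998  0.32  ] [ 0.2  0.1 -0.2]
scoop [0.   0.02]
tray [-0.06 -0.01]
box [0.56 0.68]
```

View pics/c11.png

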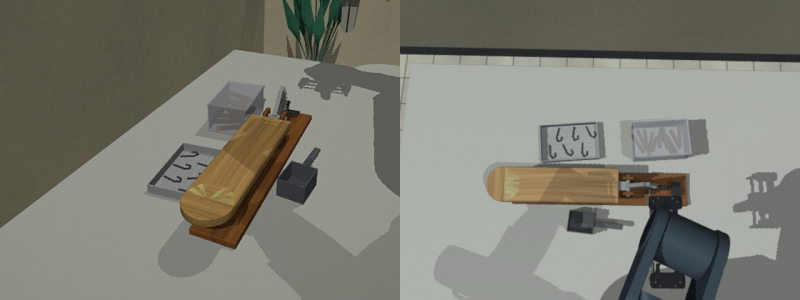

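The board lies flat on its rest, everything else is in place, and the arm is clear. Handing in.

```bash
python3 -c "
from cell import job_done
print(job_done())"
```

```text
the job is handed in; nothing more can be done
None
```

I pressed the pawl's thumb pad down to its stop, pushed the board down onto its rest block, moved the arm clear and handed the job in at about 32 s. No verdict was reported.

**Last checks**
- **Pawl:** the pad met a firm stop at 21 N after about 25 mm of travel, which is its full stroke. It looked still down after the board was lowered, but I did not measure it again then.
- **Board:** it met a hard stop at 24 N, and it lies flat in both final pictures.
- **Bystanders:** scoop and tray shifted less than 0.1 pixel in the side view. The peg box correlation gave about 0.9 pixel, from a poor patch of clear plastic. It looks unmoved in both views.
- **Robot:** free of contact, with the force reading back to noise.

**What disagreed**
- **First press:** it stopped short of full travel, and its force readings stayed at noise level. I found this by pressing again, and went on down to the stop.
- **Fingertip height:** contact came 15–24 mm lower in reported TCP height than the stated pad, push-spot and board heights. I didn't find the cause, so I worked from touch and the pictures.

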